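# Load the sloped packing lanes

### The job

Load the three sloped roller lanes of the packing rack: both wall chargers go into the narrowest lane, one behind the other, the laptop power brick into the middle-width lane, and the slim phone carton into the widest. Each must lie flat on its lane, lengthwise between the side rails, down against the stop at the low end (the second charger against the first); let go, they slide down by themselves. Leave the mouse, the bottle and the tape roll where they are.

Things in the scene. Friction and masses are not known exactly. Their poses are not given: they have to be found in the camera images.
- charger_1: A white plug-in wall charger lying flat: body 46 x 40 x 28 mm (long way along x, from x = -32 to +14 mm), with two thin steel prongs 19 mm long sticking out at the +x end (tips at x = +33 mm). Origin: middle of the whole 66 mm length, on the underside; z up. One of two alike. 40 g. Grasp the body across its 40 mm width (along y), around x = -9 mm.
- charger_2: A white plug-in wall charger lying flat: body 46 x 40 x 28 mm (long way along x, from x = -32 to +14 mm), with two thin steel prongs 19 mm long sticking out at the +x end (tips at x = +33 mm). Origin: middle of the whole 66 mm length, on the underside; z up. One of two alike. 40 g. Grasp the body across its 40 mm width (along y), around x = -9 mm.
- power_brick: A black laptop power brick lying flat: body 118 x 52 x 31 mm, long along x, with a short cord stub at the ends (151 mm over all). Origin: about the middle, on the underside; z up. 0.24 to 0.48 kg. Grasp across its 52 mm width (along y).
- carton: A slim lidded phone carton, brown lid on a white base, lying flat: 119 (x) x 67 (y) x 27 (z) mm. Origin: centre of the underside; z up. 55 g. Grasp across its 67 mm width (along y).
- lane_narrow: Narrowest of three fixed sloped aluminium roller lanes, 54 mm clear between its rails. Origin: centre of its footprint on the desk; z up, x (about world x) uphill. Stop: two black posts 20 mm high at the low end; the foot of its uphill face is at x=-89, z=16 mm. From there the deck rises at 21 degrees to x=+88, z=84 mm (190 mm long). Rails 4 mm thick stand 8 mm above the deck.
- lane_middle: Lane of middle width, 66 mm clear between its rails; otherwise just like the narrowest lane (same origin, axes, stop, slope and length). All decks are slippery: what is let go on one slides down to the stop. The stop posts leave an 18 mm gap in which a cord stub passes.
- lane_wide: Widest lane, 82 mm clear between its rails; otherwise just like the narrowest lane (same origin, axes, stop, slope and length). The lanes stand side by side, the low ends nearest the robot; hold goods by their upper half so that the fingers clear the 8 mm rails.
- mouse: A black computer mouse, 134 x 72 x 43 mm, standing on the desk behind the goods. Origin: centre of the underside. A bystander, to be left alone.
- ipa_bottle: A small white dropper bottle with a blue tip, 39 mm in diameter, 114 mm tall, standing on the desk behind the goods. Origin: centre of the underside. A bystander, to be left alone.
- tape_roll: A roll of beige tape lying flat, 81 mm in diameter, 19 mm high, behind the lanes. Origin: centre of the underside. A bystander, to be left alone.

How it is judged:
At the end, for the whole second after the job is handed in: One charger's origin 22 to 44 mm up the narrow lane's deck from the stop, the other's 66 to 112 mm; brick (middle lane) and carton (wide lane) 48 to 72 mm. All flat on the slope (z axis tilted 0.25 to 0.48 rad), within 14 mm of the centre line and 0.3 rad of its direction, at rest ((((x of charger_1 in the frame of lane_narrow between -0.0685 and -0.0479 m and y of charger_1 in the frame of lane_narrow between -0.014 and 0.014 m and z of charger_1 in the frame of lane_narrow between 0.0199 and 0.0358 m and angle between charger_1's own z axis and vertical between 0.25 and 0.48 rad and angle between the y axis of charger_1 and the y axis of lane_narrow, either way round below 0.3 rad) and (x of charger_2 in the frame of lane_narrow between -0.0274 and 0.0156 m and y of charger_2 in the frame of lane_narrow between -0.014 and 0.014 m and z of charger_2 in the frame of lane_narrow between 0.0357 and 0.0601 m and angle between charger_2's own z axis and vertical between 0.25 and 0.48 rad and angle between the y axis of charger_2 and the y axis of lane_narrow, either way round below 0.3 rad)) or ((x of charger_2 in the frame of lane_narrow between -0.0685 and -0.0479 m and y of charger_2 in the frame of lane_narrow between -0.014 and 0.014 m and z of charger_2 in the frame of lane_narrow between 0.0199 and 0.0358 m and angle between charger_2's own z axis and vertical between 0.25 and 0.48 rad and angle between the y axis of charger_2 and the y axis of lane_narrow, either way round below 0.3 rad) and (x of charger_1 in the frame of lane_narrow between -0.0274 and 0.0156 m and y of charger_1 in the frame of lane_narrow between -0.014 and 0.014 m and z of charger_1 in the frame of lane_narrow between 0.0357 and 0.0601 m and angle between charger_1's own z axis and vertical between 0.25 and 0.48 rad and angle between the y axis of charger_1 and the y axis of lane_narrow, either way round below 0.3 rad))) and x of power_brick in the frame of lane_middle between -0.0442 and -0.0218 m and y of power_brick in the frame of lane_middle between -0.014 and 0.014 m and z of power_brick in the frame of lane_middle between 0.0292 and 0.0458 m and angle between power_brick's own z axis and vertical between 0.25 and 0.48 rad and angle between the y axis of power_brick and the y axis of lane_middle, either way round below 0.3 rad and x of carton in the frame of lane_wide between -0.0442 and -0.0218 m and y of carton in the frame of lane_wide between -0.014 and 0.014 m and z of carton in the frame of lane_wide between 0.0292 and 0.0458 m and angle between carton's own z axis and vertical between 0.25 and 0.48 rad and angle between the y axis of carton and the y axis of lane_wide, either way round below 0.3 rad and linear speed of each of charger_1, power_brick, charger_2, carton below 0.01 m/s); the robot touches nothing.
It fails at once if the mouse is moved more than 20 mm (distance of mouse from where it was at the start of the episode above 0.02 m).
It fails at once if the bottle is moved more than 20 mm (distance of ipa_bottle from where it was at the start of the episode above 0.02 m).
It fails at once if the tape roll is moved more than 20 mm (distance of tape_roll from where it was at the start of the episode above 0.02 m).
It also fails if it takes over 106 s, if anything falls off the work surface, if the arm or the gripper's body presses on something with over 40 N, if the wrist force passes 120 N, or if a joint passes its speed limit or range.

### The arm

A 6-joint arm with a two-finger parallel gripper is mounted at the origin on a cart in front of the work surface, level with it; the furniture and walls round the work are solid. World frame = base frame: x ahead of the robot, y to its left, z up, the work surface at z = 0. Lengths are in m, angles in rad, forces in N, time in s.
With the tool pointing down it reaches from about 0.3 to 0.95 m from the base axis. Payload 3.1 kg.
Tool frame: the origin (TCP) lies at the very end of the fingers, on their centre line; the grasp point (between the pads) lies 19 mm behind it (ctrl.grasp_offset is the distance from the TCP to the grasp point, in m); z points along the fingers, y is the line along which they close (so a half turn about z gives the same grasp; the last joint's range is limited). The gripper opens to 85 mm and grips with 20 to 120 N. Pads are 22 mm wide; open, the fingers measure 114 mm over their backs; the gripper's body (76 mm by 85 mm) begins 54 mm behind the grasp point. The pads swing forward as they close: fully open they stand 13 mm farther back than shut.
Start: joints at [1.208, 0.308, 1.634, -0, 1.2, -0.07], TCP at [0.18, 0.598, 0.231] pointing down, gripper open.
Joint ranges: [-3.06, 3.06], [-0.79, 1.96], [0.05, 2.63], [-1.19, 4.34], [0.05, 2.64], [-2.94, 2.94]. Speed limits (rad/s): [2.79, 2.79, 3.14, 3.14, 3.14, 3.14].

### API

Orientations are given as a unit quaternion [x, y, z, w].
In Python, from rig import ctrl, eyes, ticket gives the robot as it stands.
- The arm moves only by the shell command python3 -m creep 'ROWS' [OPENING] [FORCE]. ROWS is text: rows parted by semicolons, each of 6 numbers parted by spaces: the shift along the tool's x, y, z each as a share of 300 mm, from -1 to 1, then the turn, a rotation vector about the tool's x, y, z each as a share of 60 degrees, from -1 to 1. A call has exactly 8 rows; each row is the pose to reach, as a shift and turn from the pose commanded when the call began, along the tool's axes at that moment; what a row does not reach only later rows make up. A row lasts 1/8 s, in which the tool goes at most 62.5 mm and 10.7 degrees, less where a joint would pass 70% of its speed; a pose out of reach is approached as far as the arm can. A call with a number of a shift or a turn outside -1 to 1 is refused whole. A call with a gripper value outside its range is refused whole. OPENING is the closure, from 0 (fully open) to 1 (shut), set as the call begins (- or left out, the last holds). The fingers move at their own pace and stop on an object; FORCE is the grip in N (left out, the last holds). Time passes only in rows, so rows that repeat a pose let the fingers close, or fill a call up. It gives the time, the measured TCP pose, the force, the opening and the grip force at its end, in the units of the state.
- ctrl.read_state(): the state, without advancing time (a new reading comes with each control period).
- eyes.camera(name): name is "side" or "top" or "wrist"; returns the picture (420x560x3 uint8, blue, green, red); there is no depth.
- eyes.get_calibration(name): a dict with "fx", "fy", "cx", "cy" (pixels), "k1" (the pictures are not rectified: a ray, as slopes to the right and down, at radius r is drawn at 1 + k1 r^2 times it, then the intrinsics apply), "rvec" (rotation vector, rad) and "tvec" (3), from world to camera coordinates, as OpenCV has them. Camera axes: x right, y down, z forward; pixel columns grow to the right and rows downward; lengths in m; the calibration is good to about 2 mm. A picture is of the moment at which its call begins: read the wrist's pose just before it. get_calibration takes no time and is no camera call; for the wrist camera it gives the pose at the moment of the call.
- ticket.sign_off(): hands the job in; it is judged then, once.
The state is a dict: "time": time; "q": joint angles; "joint_velocities": joint speeds; "effort": joint torques, N m; "eef_pos": TCP position; "tool_rot": TCP orientation; "force": force on the tool from outside, world axes, zero at the start; "torque": the same for the moment, N m; "opening": finger opening in m; "grasp_force": force on a finger pad.
Only numpy, scipy, OpenCV 4.12 (cv2) and the standard library are available. Lean on these libraries where they do the work, as an engineer would, in place of code of your own. Each camera call takes 0.05 s, during which the arm holds its last target. There are 200 camera calls.

## Working session

There is one attempt and no reset: what is moved stays moved. The work goes in short steps, Python scripts to look and compute and a shell command to move; the robot and the scene stay as the last step left them, time stands still between calls to the robot, and variables do not carry over. Pictures are saved under pics/ and viewed, at most 14 in all, crops included, and the job is handed in when it is done.

```bash
ls; mkdir -p pics; python3 - <<'E'
from rig import ctrl, eyes
import cv2
s=ctrl.read_state();print(s)
for n in("top","side"):
    cv2.imwrite(f"pics/{n}0.png",eyes.camera(n)); print(n,eyes.get_calibration(n))
print(ctrl.grasp_offset)
E
```

```text
pics
{'time': 0.0, 'q': array([ 1.20831006e+00,  3.09031774e-01,  1.63521610e+00,  3.55836121e-05,
        1.19967952e+00, -6.96946167e-02]), 'joint_velocities': array([-0.00130615, -0.00267482,  0.00166698, -0.00201003,  0.0004938 ,
        0.00033719]), 'effort': array([-9.21392711e-05, -4.15265930e+01, -2.76652837e+01, -1.74742613e-04,
        1.02913994e-02, -4.46764631e-06]), 'eef_pos': array([0.18010843, 0.59761744, 0.23001633]), 'tool_rot': array([ 1.45879768e-01,  9.89301638e-01, -1.13666883e-03, -2.66486848e-04]), 'force': array([ 0.01046756, -0.6658085 ,  0.29577025]), 'torque': array([ 0.02059379, -0.00345894, -0.02681986]), 'grasp_force': 0.0, 'opening': 0.08543134681151507}
top {'fx': 474.9993366322567, 'fy': 474.9993366322567, 'cx': 276.91484088917224, 'cy': 201.69763243465914, 'k1': -0.03114086047097433, 'rvec': array([ 2.20902246, -2.15261678,  0.08545156]), 'tvec': array([0.08285813, 0.59227785, 1.19132162])}
side {'fx': 445.453556588296, 'fy': 445.453556588296, 'cx': 281.2593125568898, 'cy': 221.46207907083226, 'k1': -0.057768002611056975, 'rvec': array([ 2.04862773, -0.29680014,  0.1698454 ]), 'tvec': array([-0.49683931,  0.175431  ,  0.98718123])}
0.0187
```

View pics/top0.png

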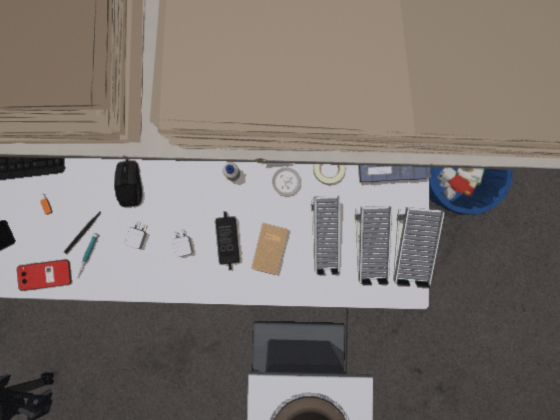

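View pics/side0.png

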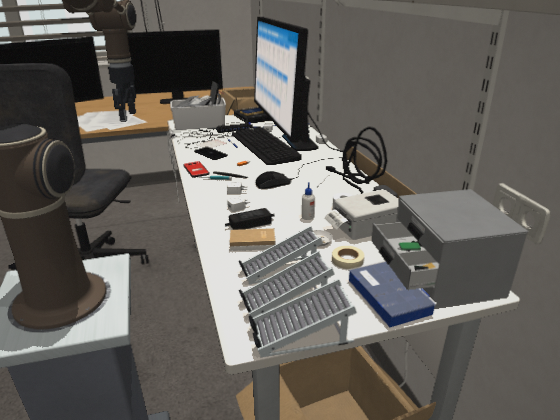

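The top view shows the goods in a row: chargers at about (137,237) and (181,245), brick at (228,240), carton at (270,249). The lanes are at (327,235), (375,245) and (417,247). The side view agrees. Next I'll take measurements.

```bash
cat > h.py <<'E'
import cv2, numpy as np
from rig import ctrl, eyes
from scipy.spatial.transform import Rotation as R
def px2w(cal,uv,z):
    K=np.array([[cal['fx'],0,cal['cx']],[0,cal['fy'],cal['cy']],[0,0,1]])
    uv=np.asarray(uv,float).reshape(-1,1,2)
    n=cv2.undistortPoints(uv,K,np.array([cal['k1'],0,0,0,0.]))[:,0]
    M=cv2.Rodrigues(cal['rvec'])[0]; o=-M.T@cal['tvec']
    d=np.c_[n,np.ones(len(n))]@M
    z=np.broadcast_to(z,len(d))
    return o+d*((z-o[2])/d[:,2])[:,None]
def w2px(cal,p):
    K=np.array([[cal['fx'],0,cal['cx']],[0,cal['fy'],cal['cy']],[0,0,1]])
    return cv2.projectPoints(np.asarray(p,float).reshape(-1,1,3),cal['rvec'],cal['tvec'],K,np.array([cal['k1'],0,0,0,0.]))[0][:,0]
def rect(cal,mask,z,amin=60):
    out=[]
    for c in cv2.findContours(mask.astype(np.uint8),cv2.RETR_EXTERNAL,cv2.CHAIN_APPROX_NONE)[0]:
        if cv2.contourArea(c)<amin: continue
        w=px2w(cal,c[:,0],z)[:,:2]
        (cx,cy),(a,b),t=cv2.minAreaRect((w*1000).astype(np.float32))
        if a<b: a,b,t=b,a,t+90
        out.append((np.round(c[:,0].mean(0)),round(cx),round(cy),round(a),round(b),round((t+90)%180-90,1)))
    return out
E
python3 - <<'E'
from h import *
c=eyes.get_calibration('top'); im=cv2.imread('pics/top0.png')
print(px2w(c,[(310,410),(310,305)],0))
hsv=cv2.cvtColor(im,cv2.COLOR_BGR2HSV)
roi=np.zeros(im.shape[:2],bool); roi[200:275,205:300]=1
print('brick',rect(c,roi&(hsv[...,2]<70),.02))
print('carton',rect(c,roi&(hsv[...,1]>90)&(hsv[...,2]>90),.027))
r2=np.zeros_like(roi);r2[150:210,105:150]=1
print('mouse',rect(c,r2&(hsv[...,2]<70),.02))
cr=cv2.resize(im[150:300,110:310],None,fx=4,fy=4,interpolation=cv2.INTER_CUBIC);cv2.imwrite('pics/a.png',cr)
cr=cv2.resize(im[180:300,300:450],None,fx=5,fy=5,interpolation=cv2.INTER_CUBIC);cv2.imwrite('pics/b.png',cr)
E
```

```text
[[0.06454036 0.00067167 0.        ]
 [0.32810378 0.00642154 0.        ]]
brick [(array([227., 241.]), 488, 222, 146, 51, 7.4)]
carton [(array([270., 249.]), 470, 114, 112, 60, -12.4)]
mouse [(array([128., 183.]), 631, 484, 125, 67, 3.1)]
```

View pics/a.png

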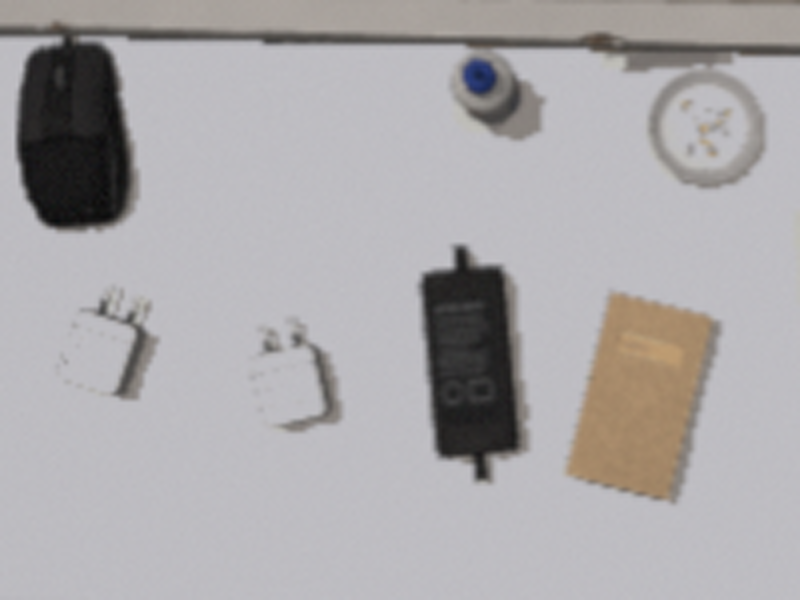

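View pics/b.png

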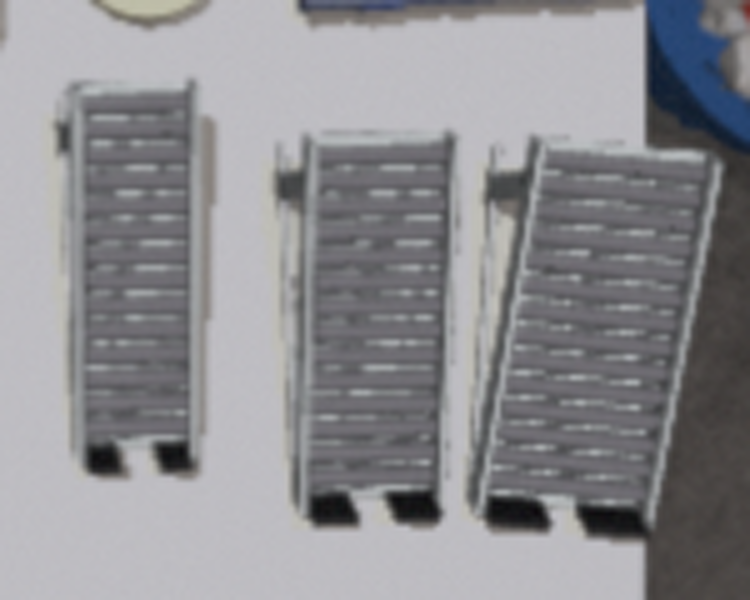

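Crop a gives charger 1's body centre at about (96,352) and charger 2's at about (290,387), with the prongs up. Brick and carton are clear. Crop b shows the narrow, middle and wide lanes from left to right, with the black stops at the bottom and the wide lane turned slightly.

```bash
python3 - <<'E'
from h import *
np.set_printoptions(precision=4,suppress=True)
c=eyes.get_calibration('top')
fa=lambda p:(np.array(p)+.5)/4-.5+[110,150]
fb=lambda p:(np.array(p)+.5)/5-.5+[300,180]
for n,q in {'A':[(72,308),(138,326),(115,397),(57,375)],'B':[(250,358),(318,345),(327,418),(262,425)],'carton':[(612,292),(720,318),(673,500),(567,475)]}.items():
    w=px2w(c,fa(q),.027); e=np.linalg.norm(w-np.roll(w,-1,0),axis=1)
    d=(w[0]+w[1]-w[2]-w[3])[:2]; print(n,w.mean(0),e,np.degrees(np.arctan2(d[1],d[0])))
for n,q in {'A':[(112,288),(145,298)],'B':[(268,330),(297,320)]}.items(): print(n,'tips',px2w(c,fa(q),.014).mean(0))
for n,q in {'N':[(84,92),(188,92),(190,440),(84,440)],'M':[(314,150),(444,148),(438,490),(310,490)],'W':[(540,150),(708,160),(650,508),(488,495)]}.items():
    w=px2w(c,fb(q),np.array([.09,.09,.024,.024])); e=np.linalg.norm(w-np.roll(w,-1,0),axis=1)
    d=(w[0]+w[1]-w[2]-w[3])[:2]; print(n,w[:,:2].ravel(),w.mean(0),e,np.degrees(np.arctan2(d[1],d[0])))
E
```

```text
A [0.489  0.4602 0.027 ] [0.044  0.047  0.0398 0.0434] -12.828497107742725
B [0.4702 0.3358 0.027 ] [0.0439 0.0465 0.0414 0.0431] 10.876571795296336
carton [0.4702 0.1116 0.027 ] [0.0705 0.1184 0.0687 0.1188] -12.667213564937173
A tips [0.527  0.4446 0.014 ]
B tips [0.5091 0.3443 0.014 ]
N [ 0.5961  0.0028  0.5974 -0.0475  0.4266 -0.0597  0.4253 -0.006 ] [ 0.5113 -0.0276  0.057 ] [0.0503 0.1835 0.0537 0.1834] 3.529293624574177
M [ 0.5709 -0.1089  0.5735 -0.1719  0.4045 -0.1858  0.403  -0.1209] [ 0.488  -0.1469  0.057 ] [0.063  0.1819 0.0649 0.1808] 4.399812366460825
W [ 0.5737 -0.2185  0.5709 -0.3003  0.3979 -0.2937  0.4026 -0.2112] [ 0.4863 -0.2559  0.057 ] [0.0819 0.1853 0.0826 0.1835] -2.3115272533169713
```

```bash
cat >> h.py <<'E'
def tgt(yaw,tilt=0,flip=0):
    # fingers' closing line across object with yaw (deg); tilt leans tool z uphill (+x of object)
    # tool x opposes object x (flip=0), as at the start
    o=R.from_euler('z',yaw,degrees=True)*R.from_euler('y',-tilt,degrees=True)
    B=np.array([[-1,0,0],[0,1,0],[0,0,-1]]).T if not flip else np.array([[1,0,0],[0,-1,0],[0,0,-1]]).T
    return o*R.from_matrix(B)
def plan(p,r,s=None):
    s=s or ctrl.read_state(); r0=R.from_quat(s['tool_rot'])
    d=r0.inv().apply(np.array(p)-s['eef_pos'])/.3
    w=(r0.inv()*r).as_rotvec()/np.radians(60)
    return ' '.join(f'{v:.3f}' for v in [*d,*w])
E
python3 - <<'E'
from h import *
print(plan([.44,.46,.23],tgt(-15)))
print(plan([.44,.40,.23],tgt(0)))
E
```

```text
-0.962 -0.189 0.001 -0.002 -0.000 -0.030
-1.019 -0.381 0.001 -0.002 -0.000 -0.280
```

```bash
python3 -m creep '-1 -0.3 0 0 0 -0.03;-1 -0.3 0 0 0 -0.03;-1 -0.3 0 0 0 -0.03;-1 -0.3 0 0 0 -0.03;-1 -0.3 0 0 0 -0.03;-1 -0.3 0 0 0 -0.03;-1 -0.3 0 0 0 -0.03;-1 -0.3 0 0 0 -0.03' 0 40
python3 - <<'E'
from h import *
c=eyes.get_calibration('wrist');im=eyes.camera('wrist')
import pickle;pickle.dump(c,open('w0.pkl','wb'))
M=cv2.Rodrigues(c['rvec'])[0];print(ctrl.read_state()['eef_pos'],-M.T@c['tvec'],M[2]);cv2.imwrite('pics/w0.png',im)
E
```

```text
time: 1.1
eef_pos: [0.4403, 0.4263, 0.2309]
tool_rot: [0.13, 0.992, -0.0, -0.0]
force: [-0.2, -0.8, 1.1]
opening: 0.0852
grasp_force: 0.0
[0.44027231 0.42651608 0.23102352] [0.36798074 0.44631917 0.37462676] [ 0.2833166  -0.07578268 -0.95602756]
```

View pics/w0.png

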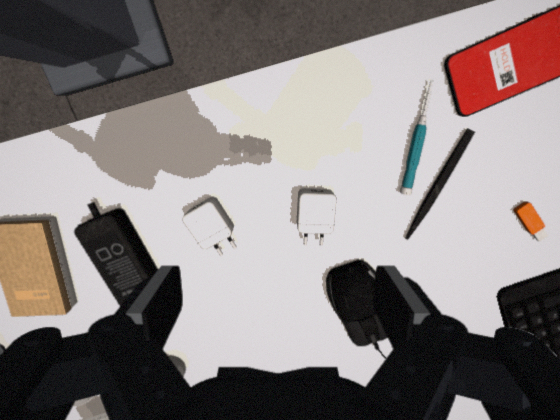

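The wrist view shows charger A at (317,210) and B at (207,225), prongs pointing down in the image. I'll crop for the corners.

```bash
python3 - <<'E'
from h import *
im=cv2.imread('pics/w0.png')
cv2.imwrite('pics/w0c.png',cv2.resize(im[175:265,175:345],None,fx=4.5,fy=4.5,interpolation=cv2.INTER_CUBIC))
E
```

```text
(no output)
```

View pics/w0c.png

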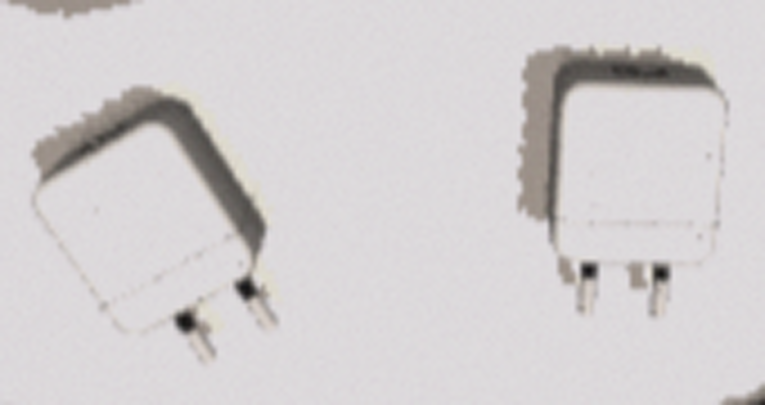

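```bash
python3 - <<'E'
from h import *
import pickle
np.set_printoptions(precision=4,suppress=True)
c=pickle.load(open('w0.pkl','rb'))
f=lambda p:(np.array(p)+.5)/4.5-.5+[175,175]
for n,q,t in [('A',[(562,84),(726,90),(716,266),(553,262)],[(586,312),(658,316),(589,265),(661,267)]),('B',[(33,195),(160,120),(257,262),(128,333)],[(210,360),(272,325),(185,315),(245,285)])]:
    w=px2w(c,f(q),.028); e=np.linalg.norm(w-np.roll(w,-1,0),axis=1)
    d=(w[2]+w[3]-w[1]-w[0])[:2]; print(n,w.mean(0),e,np.degrees(np.arctan2(d[1],d[0])))
    t=px2w(c,f(t),.014); d=(t[0]+t[1]-t[2]-t[3])[:2]; print(t.mean(0),np.degrees(np.arctan2(d[1],d[0])))
print(plan([.487,.460,.012],tgt(-14)))
E
```

```text
A [0.4889 0.459  0.028 ] [0.0398 0.0457 0.041  0.0462] -15.836071367231884
[0.5232 0.4486 0.014 ] -16.408612240678345
B [0.4704 0.3368 0.028 ] [0.0379 0.0432 0.0389 0.0427] 15.265296275796747
[0.5049 0.3454 0.014 ] 12.41846948251923
-0.122 0.148 0.730 -0.000 -0.001 -0.014
```

```bash
python3 - <<'E'
from h import *
print(plan([.489,.459,.010],tgt(-16)))
E
```

```text
-0.130 0.147 0.737 -0.000 -0.001 0.019
```

```bash
python3 -m creep '-0.13 0.147 0.2 0 0 0.02;-0.13 0.147 0.4 0 0 0.02;-0.13 0.147 0.55 0 0 0.02;-0.13 0.147 0.65 0 0 0.02;-0.13 0.147 0.737 0 0 0.02;-0.13 0.147 0.737 0 0 0.02;-0.13 0.147 0.737 0 0 0.02;-0.13 0.147 0.737 0 0 0.02' 0 40
python3 -m creep '0 0 0 0 0 0;0 0 0 0 0 0;0 0 0 0 0 0;0 0 0 0 0 0;0 0 0 0 0 0;0 0 0 0 0 0;0 0 0 0 0 0;0 0 0 0 0 0' 1 30
python3 - <<'E'
from h import *
print(plan([.45,.2,.2],tgt(0)),'|',plan([.489,.459,.16],tgt(-16)))
E
```

```text
time: 2.15
eef_pos: [0.4918, 0.4596, 0.0123]
tool_rot: [0.14, 0.99, 0.001, 0.001]
force: [-0.0, 0.1, 0.9]
opening: 0.0852
grasp_force: 0.0
time: 3.15
eef_pos: [0.4913, 0.4585, 0.0108]
tool_rot: [0.141, 0.99, 0.0, 0.0]
force: [1.2, -0.3, 5.3]
opening: 0.0404
grasp_force: 32.2
-0.108 -0.865 -0.631 0.001 0.001 -0.270 | 0.007 0.000 -0.497 0.001 0.001 -0.003
```

```bash
cat >> h.py <<'E'
LANES={'N':(.514,-.0275,3.5),'M':(.491,-.147,4.4),'W':(.489,-.256,-2.3)}
def lane(n,s,h):  # world point s up the deck from the stop, h above it
    x,y,yaw=LANES[n]; a=np.radians(21)
    l=np.array([-.089+s*np.cos(a)-h*np.sin(a),0,.016+s*np.sin(a)+h*np.cos(a)])
    return R.from_euler('z',yaw,degrees=True).apply(l)+[x,y,0]
E
python3 -m creep '0 0 -0.2 0 0 0;-0.05 -0.2 -0.4 0 0 0;-0.1 -0.4 -0.6 0 0 0;-0.1 -0.6 -0.7 0 0 -0.1;-0.1 -0.8 -0.7 0 0 -0.2;-0.1 -1 -0.7 0 0 -0.3;-0.1 -1 -0.7 0 0 -0.3;-0.1 -1 -0.7 0 0 -0.3'
python3 - <<'E'
from h import *
print(lane('N',.045,.015),plan([.43,-.03,.22],tgt(3.5,21)))
E
```

```text
time: 4.15
eef_pos: [0.4346, 0.1595, 0.2195]
tool_rot: [-0.014, 1.0, -0.0, -0.001]
force: [0.4, 0.1, -0.0]
opening: 0.0401
grasp_force: 31.5
[ 0.46173327 -0.03069677  0.04613026] 0.033 -0.631 -0.001 -0.006 -0.351 -0.031
```

```bash
python3 -m creep '0.03 -0.2 0 0 -0.1 0;0.03 -0.4 0 0 -0.2 0;0.03 -0.63 0 0 -0.35 -0.03;0.03 -0.63 0 0 -0.35 -0.03;0.03 -0.63 0 0 -0.35 -0.03;0.03 -0.63 0 0 -0.35 -0.03;0.03 -0.63 0 0 -0.35 -0.03;0.03 -0.63 0 0 -0.35 -0.03'
python3 - <<'E'
from h import *
import pickle
c=eyes.get_calibration('wrist');im=eyes.camera('wrist')
pickle.dump(c,open('w1.pkl','wb'));cv2.imwrite('pics/w1.png',im)
print(plan(lane('N',.045,.06),tgt(3.5,21)))
E
```

```text
time: 5.15
eef_pos: [0.4333, -0.0265, 0.2202]
tool_rot: [-0.032, 0.983, 0.003, 0.182]
force: [-0.8, -0.9, -0.3]
opening: 0.0401
grasp_force: 31.5
0.120 -0.017 0.425 -0.004 -0.000 0.005
```

View pics/w1.png

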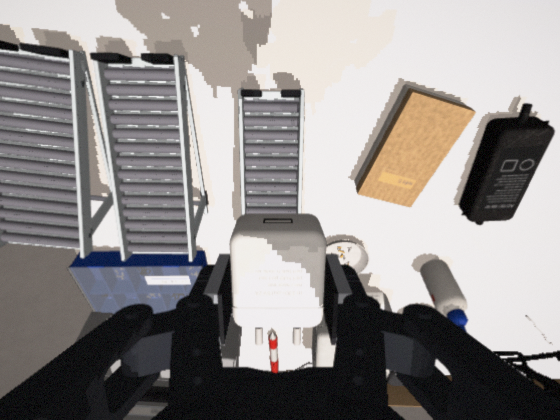

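```bash
python3 - <<'E'
from h import *
import pickle
np.set_printoptions(precision=4,suppress=True)
c=pickle.load(open('w1.pkl','rb'))
for n in LANES:
    print(n,w2px(c,[R.from_euler('z',LANES[n][2],degrees=True).apply(p)+[*LANES[n][:2],0] for p in ([-.089,{'N':.027,'M':.033,'W':.041}[n],.016],[-.089,-{'N':.027,'M':.033,'W':.041}[n],.016],[.085,{'N':.027,'M':.033,'W':.041}[n],.0915],[.085,-{'N':.027,'M':.033,'W':.041}[n],.0915])]).ravel())
im=cv2.imread('pics/w1.png')
cv2.imwrite('pics/w1c.png',cv2.resize(im[30:270,0:320],None,fx=2.5,fy=2.5,interpolation=cv2.INTER_CUBIC))
E
```

```text
N [300.0512  99.6458 243.6484  99.3543 296.188  280.3029 247.2601 279.9906]
M [175.6268  64.9866 102.4426  65.6389 191.6367 260.4927 128.7372 260.8351]
W [ 73.1548  59.9601 -24.5462  48.854   83.9338 257.0049   0.4961 250.9886]
```

View pics/w1c.png

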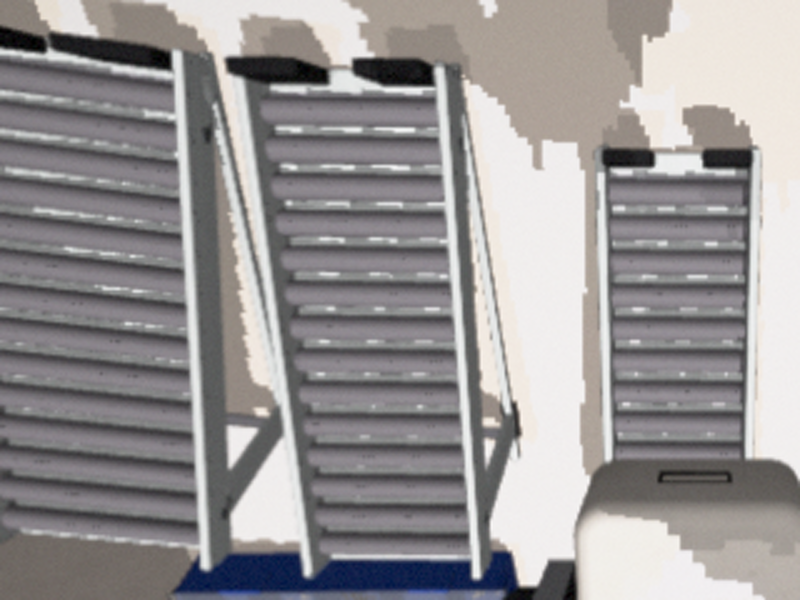

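The wrist crop shows the lane feet within 2–3 px of my prediction, so the lane poses hold to about 2 mm. I'll place charger 1 now.

```bash
sed -i "s/^LANES=.*/LANES={'N':(.512,-.0275,3.5),'M':(.489,-.148,4.4),'W':(.487,-.258,-2.3)}/" h.py
python3 - <<'E'
from h import *
print(plan(lane('N',.045,.014),tgt(3.5,21)),'|',plan(lane('N',.045,.034),tgt(3.5,21)))
E
```

```text
0.126 -0.016 0.576 -0.004 -0.000 0.005 | 0.126 -0.016 0.510 -0.004 -0.000 0.005
```

```bash
python3 -m creep '0.126 -0.016 0.15 0 0 0;0.126 -0.016 0.3 0 0 0;0.126 -0.016 0.43 0 0 0;0.126 -0.016 0.5 0 0 0;0.126 -0.016 0.54 0 0 0;0.126 -0.016 0.576 0 0 0;0.126 -0.016 0.576 0 0 0;0.126 -0.016 0.576 0 0 0'
python3 - <<'E'
from h import *
cv2.imwrite('pics/w2.png',eyes.camera('wrist'))
print(lane('N',.045,.014),plan(lane('N',.045,.014),tgt(3.5,21)))
E
```

```text
time: 6.2
eef_pos: [0.4603, -0.0316, 0.0457]
tool_rot: [-0.031, 0.983, 0.003, 0.183]
force: [-0.8, -0.3, -0.8]
opening: 0.0405
grasp_force: 31.5
[ 0.46009097 -0.03067489  0.04519668] 0.001 0.003 0.002 -0.005 0.001 0.004
```

View pics/w2.png

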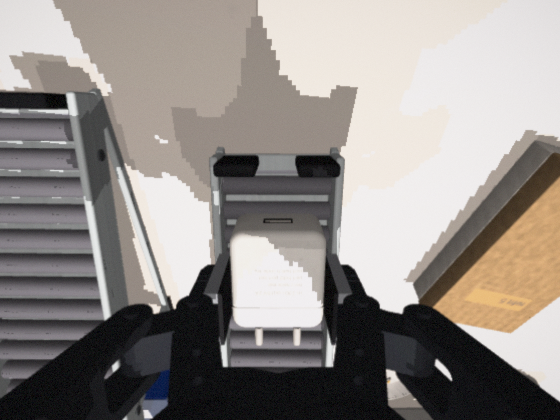

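The charger sits centred in the narrow lane, at about (278,270) between rails at 222 and 335. I'll release it, retreat, and go to charger B.

```bash
python3 -m creep '0 0 0 0 0 0;0 0 0 0 0 0;0 0 0 0 0 0;0 0 -0.1 0 0 0;0 0 -0.25 0 0 0;0 0 -0.4 0 0 0;0 0 -0.5 0 0 0;0 0 -0.5 0 0 0' 0.2
python3 - <<'E'
from h import *
cv2.imwrite('pics/w3.png',eyes.camera('wrist'))
print(plan([.45,.24,.2],tgt(14.5)))
E
```

```text
time: 7.25
eef_pos: [0.4079, -0.0348, 0.1882]
tool_rot: [-0.031, 0.982, 0.002, 0.185]
force: [0.1, 0.0, -0.7]
opening: 0.0681
grasp_force: 0.0
-0.205 0.904 0.024 -0.040 0.351 -0.179
```

View pics/w3.png

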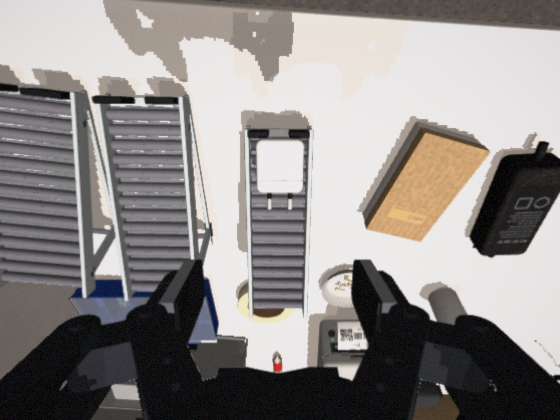

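Charger 1 lies flat at the stop, at (280,165). On to charger B.

```bash
python3 -m creep '-0.2 0.2 0 0 0.1 0;-0.2 0.4 0 -0.04 0.2 -0.1;-0.2 0.6 0 -0.04 0.35 -0.18;-0.2 0.8 0 -0.04 0.35 -0.18;-0.2 0.9 0 -0.04 0.35 -0.18;-0.2 0.9 0 -0.04 0.35 -0.18;-0.2 0.9 0 -0.04 0.35 -0.18;-0.2 0.9 0 -0.04 0.35 -0.18' 0
python3 - <<'E'
from h import *
print(plan([.4704,.337,.010],tgt(14)))
E
```

```text
time: 8.3
eef_pos: [0.445, 0.2376, 0.2044]
tool_rot: [-0.126, 0.992, 0.0, -0.002]
force: [0.3, -0.2, -0.0]
opening: 0.0856
grasp_force: 0.0
-0.167 0.299 0.648 0.001 -0.003 0.008
```

```bash
python3 -m creep '-0.08 0.15 0.1 0 0 0;-0.167 0.3 0.2 0 0 0;-0.167 0.3 0.35 0 0 0;-0.167 0.3 0.5 0 0 0;-0.167 0.3 0.6 0 0 0;-0.167 0.3 0.65 0 0 0;-0.167 0.3 0.65 0 0 0;-0.167 0.3 0.65 0 0 0' 0 30
python3 -m creep '0 0 0 0 0 0;0 0 0 0 0 0;0 0 0 0 0 0;0 0 0 0 0 0;0 0 0 0 0 0;0 0 0 0 0 0;0 0 0 0 0 0;0 0 0 0 0 0' 1 30
python3 - <<'E'
from h import *
print(plan([.43,.05,.2],tgt(3.5)))
E
```

```text
time: 9.3
eef_pos: [0.4722, 0.3392, 0.0119]
tool_rot: [-0.127, 0.992, 0.001, 0.0]
force: [-0.4, -0.4, 0.2]
opening: 0.0855
grasp_force: 0.0
time: 10.3
eef_pos: [0.4714, 0.3392, 0.0113]
tool_rot: [-0.127, 0.992, 0.001, -0.0]
force: [0.3, -0.9, 5.7]
opening: 0.0406
grasp_force: 32.2
0.377 -0.897 -0.630 0.002 -0.000 0.185
```

```bash
python3 -m creep '0 0 -0.2 0 0 0;0.1 -0.2 -0.4 0 0 0;0.2 -0.4 -0.6 0 0 0;0.37 -0.6 -0.65 0 0 0.1;0.37 -0.8 -0.65 0 0 0.18;0.37 -0.9 -0.65 0 0 0.18;0.37 -0.9 -0.65 0 0 0.18;0.37 -0.9 -0.65 0 0 0.18'
python3 - <<'E'
from h import *
print(plan(lane('N',.105,.09),tgt(3.5,21)))
E
```

```text
time: 11.3
eef_pos: [0.4315, 0.048, 0.2052]
tool_rot: [-0.031, 1.0, 0.0, -0.001]
force: [0.5, 0.8, 0.3]
opening: 0.0404
grasp_force: 31.5
-0.175 -0.268 0.225 0.001 -0.351 0.001
```

```bash
python3 -m creep '-0.05 -0.1 0 0 -0.1 0;-0.1 -0.2 0.05 0 -0.2 0;-0.175 -0.268 0.1 0 -0.351 0;-0.175 -0.268 0.2 0 -0.351 0;-0.175 -0.268 0.225 0 -0.351 0;-0.175 -0.268 0.225 0 -0.351 0;-0.175 -0.268 0.225 0 -0.351 0;-0.175 -0.268 0.225 0 -0.351 0'
python3 - <<'E'
from h import *
print(plan(lane('N',.105,.0145),tgt(3.5,21)))
E
```

```text
time: 12.3
eef_pos: [0.4904, -0.0272, 0.1388]
tool_rot: [-0.033, 0.983, 0.006, 0.183]
force: [0.4, -0.2, -0.4]
opening: 0.0406
grasp_force: 31.5
0.007 -0.006 0.253 0.002 0.001 0.005
```

```bash
python3 -m creep '0.007 -0.006 0.05 0 0 0.005;0.007 -0.006 0.1 0 0 0.005;0.007 -0.006 0.15 0 0 0.005;0.007 -0.006 0.2 0 0 0.005;0.007 -0.006 0.23 0 0 0.005;0.007 -0.006 0.253 0 0 0.005;0.007 -0.006 0.253 0 0 0.005;0.007 -0.006 0.253 0 0 0.005'
python3 -m creep '0 0 0 0 0 0;0 0 0 0 0 0;0 0 0 0 0 0;0 0 -0.1 0 0 0;0 0 -0.25 0 0 0;0 0 -0.4 0 0 0;0 0 -0.5 0 0 0;0 0 -0.5 0 0 0' 0.2
python3 - <<'E'
from h import *
cv2.imwrite('pics/w4.png',eyes.camera('wrist'))
print(plan([.44,.17,.2],tgt(-7)))
E
```

```text
time: 13.3
eef_pos: [0.5147, -0.0274, 0.0663]
tool_rot: [-0.03, 0.983, 0.007, 0.182]
force: [-0.1, -1.0, 0.6]
opening: 0.0405
grasp_force: 31.5
time: 14.3
eef_pos: [0.4625, -0.0316, 0.209]
tool_rot: [-0.03, 0.982, 0.006, 0.185]
force: [0.5, 0.4, 0.2]
opening: 0.0684
grasp_force: 0.0
0.038 0.674 0.012 0.034 0.351 0.172
```

View pics/w4.png

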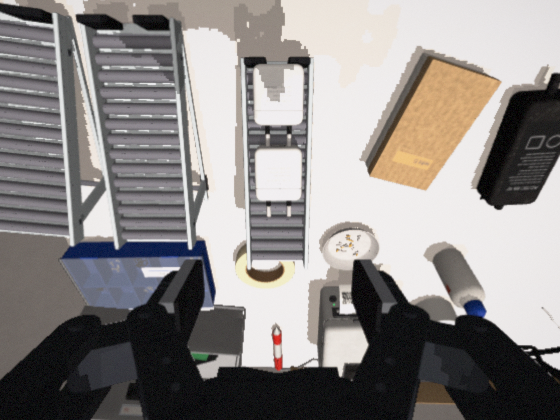

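Both chargers are in: the first at the stop (278,95), the second behind it (278,175). The brick is next, measured by masks from close by.

```bash
python3 -m creep '0.04 0.2 0 0 0.1 0;0.04 0.4 0 0.03 0.2 0.1;0.04 0.674 0 0.03 0.351 0.17;0.04 0.674 0 0.03 0.351 0.17;0.04 0.674 0 0.03 0.351 0.17;0.04 0.674 0 0.03 0.351 0.17;0.04 0.674 0 0.03 0.351 0.17;0.04 0.674 0 0.03 0.351 0.17' 0
python3 - <<'E'
from h import *
np.set_printoptions(precision=4,suppress=True)
c=eyes.get_calibration('wrist');im=eyes.camera('wrist');cv2.imwrite('pics/w5.png',im)
hsv=cv2.cvtColor(im,cv2.COLOR_BGR2HSV)
print('carton',rect(c,(hsv[...,1]>80)&(hsv[...,2]>90)&(hsv[...,0]<30),.027,1500))
m=(hsv[...,2]<75).astype(np.uint8); m=cv2.morphologyEx(m,cv2.MORPH_CLOSE,np.ones((7,7)))
m2=cv2.morphologyEx(m,cv2.MORPH_OPEN,np.ones((15,15)))
print('brick',rect(c,m2,.025,1500))
print(w2px(c,[[.488,.222,.031],[.470,.1116,.027]]))
ct=eyes.get_calibration('top')
w=px2w(ct,(np.array([(423,273),(502,266),(518,452),(438,458)])+.5)/4-.5+[110,150],.031)
d=(w[0]+w[1]-w[2]-w[3]);print(w.mean(0),np.linalg.norm(w-np.roll(w,-1,0),axis=1),np.degrees(np.arctan2(d[1],d[0])))
E
```

```text
time: 15.35
eef_pos: [0.4373, 0.1691, 0.2023]
tool_rot: [0.06, 0.998, 0.002, -0.001]
force: [0.5, 0.3, -0.0]
opening: 0.0855
grasp_force: 0.0
carton [(array([227., 220.]), 470, 114, 119, 67, -12.6)]
brick [(array([272., 355.]), 625, 153, 703, 231, 82.3), (array([332., 224.]), 488, 222, 131, 52, 7.1), (array([256.,  32.]), 295, 180, 504, 78, 88.2)]
[[333.423  228.9156]
 [224.5636 223.5414]]
[0.4888 0.2212 0.031 ] [0.0503 0.1176 0.0505 0.117 ] 6.7119424218794705
```

View pics/w5.png

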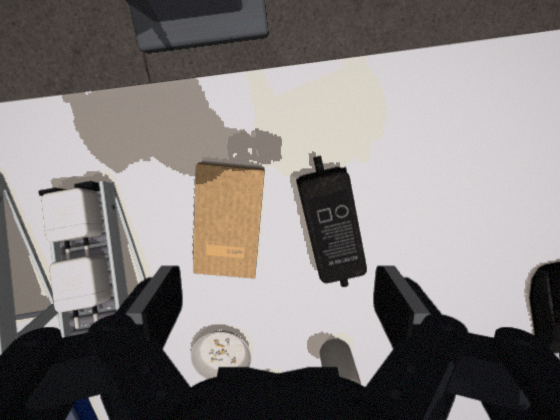

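The brick measures (0.488, 0.2215) at 7° and the carton (0.470, 0.113) at -12.6°, and both sizes match. I'll grasp the brick.

```bash
python3 - <<'E'
from h import *
print(plan([.488,.2215,.008],tgt(7)))
E
```

```text
-0.148 0.190 0.648 0.004 -0.002 -0.231
```

```bash
python3 -m creep '-0.07 0.1 0 0 0 -0.1;-0.148 0.19 0.1 0 0 -0.23;-0.148 0.19 0.25 0 0 -0.23;-0.148 0.19 0.4 0 0 -0.23;-0.148 0.19 0.55 0 0 -0.23;-0.148 0.19 0.65 0 0 -0.23;-0.148 0.19 0.65 0 0 -0.23;-0.148 0.19 0.65 0 0 -0.23' 0 60
python3 -m creep '0 0 0 0 0 0;0 0 0 0 0 0;0 0 0 0 0 0;0 0 0 0 0 0;0 0 0 0 0 0;0 0 0 0 0 0;0 0 0 0 0 0;0 0 0 0 0 0' 1 60
python3 - <<'E'
from h import *
print(plan([.42,-.02,.2],tgt(4.4)))
E
```

```text
time: 16.4
eef_pos: [0.4889, 0.2224, 0.0086]
tool_rot: [-0.061, 0.998, 0.003, -0.0]
force: [-0.2, -0.3, -1.0]
opening: 0.0857
grasp_force: 0.0
time: 17.4
eef_pos: [0.4892, 0.2228, 0.0092]
tool_rot: [-0.061, 0.998, 0.003, 0.0]
force: [-0.4, -0.5, 6.2]
opening: 0.0508
grasp_force: 65.5
0.327 -0.772 -0.640 0.005 0.001 0.044
```

```bash
python3 -m creep '0 0 -0.1 0 0 0;0 0 -0.25 0 0 0;0.1 -0.15 -0.4 0 0 0;0.2 -0.3 -0.55 0 0 0.04;0.33 -0.45 -0.64 0 0 0.04;0.33 -0.6 -0.64 0 0 0.04;0.33 -0.77 -0.64 0 0 0.04;0.33 -0.77 -0.64 0 0 0.04'
python3 - <<'E'
from h import *
print(plan(lane('M',.075,.10),tgt(4.4,21)))
E
```

```text
time: 18.4
eef_pos: [0.4178, -0.0228, 0.1986]
tool_rot: [-0.037, 0.999, 0.002, -0.001]
force: [0.4, 0.1, -3.9]
opening: 0.051
grasp_force: 64.9
-0.023 -0.435 0.206 0.003 -0.352 -0.003
```

```bash
python3 -m creep '-0.02 -0.1 0 0 -0.1 0;-0.02 -0.2 0.05 0 -0.2 0;-0.02 -0.32 0.1 0 -0.35 0;-0.02 -0.435 0.2 0 -0.35 0;-0.02 -0.435 0.2 0 -0.35 0;-0.02 -0.435 0.2 0 -0.35 0;-0.02 -0.435 0.2 0 -0.35 0;-0.02 -0.435 0.2 0 -0.35 0'
python3 - <<'E'
from h import *
np.set_printoptions(precision=1,suppress=True)
c=eyes.get_calibration('wrist');im=eyes.camera('wrist')
cv2.imwrite('pics/w6.png',im)
print(plan(lane('M',.075,.013),tgt(4.4,21)))
E
```

```text
time: 19.4
eef_pos: [0.4351, -0.1485, 0.1387]
tool_rot: [-0.04, 0.983, 0.009, 0.181]
force: [-1.1, 0.6, -4.2]
opening: 0.0505
grasp_force: 65.4
0.005 -0.013 0.296 0.005 -0.001 0.003
```

View pics/w6.png

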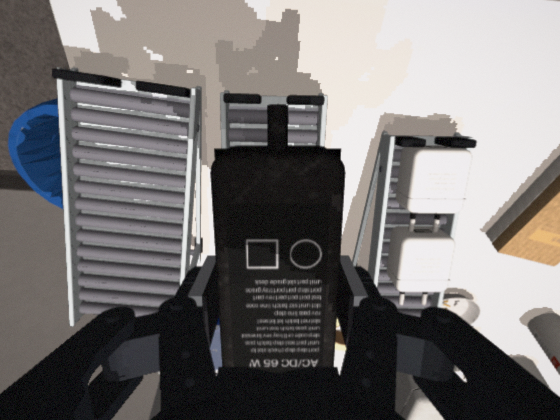

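The brick (columns 213–343) is centred over the middle lane (222–327) with the stub over the gap. I'll lower and release it.

```bash
python3 -m creep '0.005 -0.013 0.06 0 0 0;0.005 -0.013 0.12 0 0 0;0.005 -0.013 0.18 0 0 0;0.005 -0.013 0.23 0 0 0;0.005 -0.013 0.27 0 0 0;0.005 -0.013 0.294 0 0 0;0.005 -0.013 0.294 0 0 0;0.005 -0.013 0.294 0 0 0'
python3 -m creep '0 0 0 0 0 0;0 0 0 0 0 0;0 0 0 0 0 0;0 0 -0.1 0 0 0;0 0 -0.25 0 0 0;0 0 -0.4 0 0 0;0 0 -0.45 0 0 0;0 0 -0.45 0 0 0' 0.1
python3 - <<'E'
from h import *
cv2.imwrite('pics/w7.png',eyes.camera('wrist'))
print(plan([.43,.10,.2],tgt(-12.6)))
E
```

```text
time: 20.45
eef_pos: [0.4648, -0.1505, 0.0553]
tool_rot: [-0.039, 0.983, 0.009, 0.181]
force: [-0.1, -0.4, -3.4]
opening: 0.0509
grasp_force: 65.4
time: 21.45
eef_pos: [0.4176, -0.1557, 0.183]
tool_rot: [-0.039, 0.982, 0.008, 0.183]
force: [-0.1, -0.1, 0.9]
opening: 0.0771
grasp_force: 0.0
-0.125 0.844 -0.015 0.055 0.346 0.283
```

View pics/w7.png

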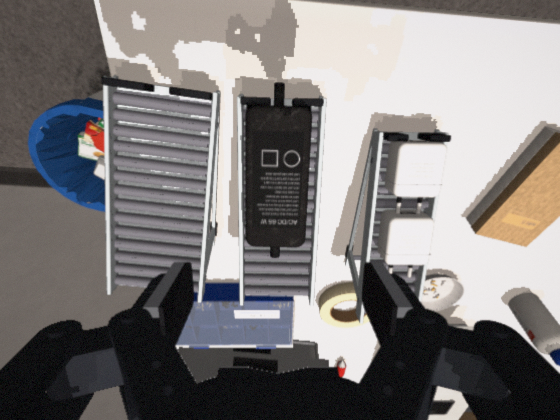

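The brick lies against its stop at (278,175), the stub through the gap; the chargers are undisturbed. The carton is next.

```bash
python3 -m creep '-0.12 0.2 0 0 0.1 0;-0.12 0.4 0 0.05 0.2 0.1;-0.12 0.6 0 0.055 0.346 0.28;-0.12 0.8 0 0.055 0.346 0.28;-0.12 0.844 0 0.055 0.346 0.28;-0.12 0.844 0 0.055 0.346 0.28;-0.12 0.844 0 0.055 0.346 0.28;-0.12 0.844 0 0.055 0.346 0.28' 0 30
python3 - <<'E'
from h import *
c=eyes.get_calibration('wrist');im=eyes.camera('wrist')
hsv=cv2.cvtColor(im,cv2.COLOR_BGR2HSV)
print('carton',rect(c,(hsv[...,1]>80)&(hsv[...,2]>90)&(hsv[...,0]<30),.027,1500))
print(plan([.470,.113,.004],tgt(-12.6)))
E
```

```text
time: 22.5
eef_pos: [0.4296, 0.099, 0.1942]
tool_rot: [0.109, 0.994, 0.0, -0.002]
force: [-1.0, 0.2, -0.5]
opening: 0.0852
grasp_force: 0.0
carton [(array([300., 220.]), 470, 114, 118, 66, -12.5)]
-0.122 0.075 0.635 0.000 -0.003 0.001
```

```bash
python3 -m creep '-0.06 0.04 0.05 0 0 0;-0.122 0.076 0.15 0 0 0;-0.122 0.076 0.3 0 0 0;-0.122 0.076 0.45 0 0 0;-0.122 0.076 0.55 0 0 0;-0.122 0.076 0.6 0 0 0;-0.122 0.076 0.635 0 0 0;-0.122 0.076 0.635 0 0 0' 0 30
python3 -m creep '0 0 0 0 0 0;0 0 0 0 0 0;0 0 0 0 0 0;0 0 0 0 0 0;0 0 0 0 0 0;0 0 0 0 0 0;0 0 0 0 0 0;0 0 0 0 0 0' 1 30
python3 - <<'E'
from h import *
print(plan([.42,-.14,.2],tgt(-2.3)))
E
```

```text
time: 23.55
eef_pos: [0.4706, 0.1145, 0.0046]
tool_rot: [0.109, 0.994, 0.0, -0.001]
force: [-0.7, 0.5, 0.5]
opening: 0.0852
grasp_force: 0.0
time: 24.55
eef_pos: [0.4716, 0.1151, 0.0058]
tool_rot: [0.108, 0.994, 0.001, 0.0]
force: [-0.1, -0.2, 6.6]
opening: 0.0664
grasp_force: 34.9
-0.015 -0.866 -0.649 0.001 0.001 -0.169
```

```bash
python3 -m creep '0 0 -0.1 0 0 0;0 0 -0.25 0 0 0;0 -0.15 -0.4 0 0 0;-0.01 -0.3 -0.55 0 0 -0.08;-0.01 -0.5 -0.64 0 0 -0.17;-0.01 -0.7 -0.64 0 0 -0.17;-0.01 -0.866 -0.64 0 0 -0.17;-0.01 -0.866 -0.64 0 0 -0.17'
python3 - <<'E'
from h import *
print(plan(lane('W',.075,.10),tgt(-2.3,21)))
E
```

```text
time: 25.55
eef_pos: [0.4168, -0.1426, 0.1965]
tool_rot: [0.022, 1.0, 0.0, -0.001]
force: [-0.2, -0.2, -0.2]
opening: 0.0661
grasp_force: 34.2
-0.069 -0.375 0.201 -0.001 -0.351 -0.004
```

```bash
python3 -m creep '-0.03 -0.1 0 0 -0.1 0;-0.07 -0.2 0.05 0 -0.2 0;-0.07 -0.3 0.1 0 -0.35 0;-0.07 -0.375 0.2 0 -0.35 0;-0.07 -0.375 0.2 0 -0.35 0;-0.07 -0.375 0.2 0 -0.35 0;-0.07 -0.375 0.2 0 -0.35 0;-0.07 -0.375 0.2 0 -0.35 0'
python3 - <<'E'
from h import *
np.set_printoptions(precision=1,suppress=True)
c=eyes.get_calibration('wrist');im=eyes.camera('wrist');hsv=cv2.cvtColor(im,cv2.COLOR_BGR2HSV)
m=(hsv[...,1]>80)&(hsv[...,2]>90)&(hsv[...,0]<30)
for x in cv2.findContours(m.astype(np.uint8),0,2)[0]:
    if cv2.contourArea(x)>1500: print('carton px',cv2.boundingRect(x),cv2.minAreaRect(x))
p=[R.from_euler('z',-2.3,degrees=True).apply(q)+[*LANES['W'][:2],0] for q in ([-.089,.041,.016],[-.089,-.041,.016])]
print(w2px(c,p).ravel())
# dark stop posts of the wide lane: columns
d=hsv[...,2]<50; print([ (cv2.boundingRect(x)) for x in cv2.findContours(d[40:200].astype(np.uint8),0,2)[0] if 100<cv2.contourArea(x)<3000])
print(plan(lane('W',.075,.0115),tgt(-2.3,21)))
E
```

```text
time: 26.55
eef_pos: [0.4351, -0.2525, 0.1372]
tool_rot: [0.018, 0.983, -0.003, 0.182]
force: [-0.2, -0.6, -0.4]
opening: 0.0663
grasp_force: 34.3
carton px (188, 149, 180, 231) ((277.5, 264.0), (230.0, 179.0), 90.0)
[330.  101.9 213.8 101.7]
[(546, 77, 14, 12), (290, 53, 49, 11), (214, 50, 50, 11)]
0.009 -0.011 0.295 0.001 -0.000 0.002
```

```bash
python3 -m creep '0.009 -0.004 0.06 0 0 0;0.009 -0.004 0.12 0 0 0;0.009 -0.004 0.18 0 0 0;0.009 -0.004 0.23 0 0 0;0.009 -0.004 0.27 0 0 0;0.009 -0.004 0.295 0 0 0;0.009 -0.004 0.295 0 0 0;0.009 -0.004 0.295 0 0 0'
python3 -m creep '0 0 0 0 0 0;0 0 0 0 0 0;0 0 0 0 0 0;0 0 -0.1 0 0 0;0 0 -0.25 0 0 0;0 0 -0.4 0 0 0;0 0 -0.45 0 0 0;0 0 -0.45 0 0 0' 0
python3 - <<'E'
from h import *
np.set_printoptions(precision=4,suppress=True)
c=eyes.get_calibration('wrist');im=eyes.camera('wrist');hsv=cv2.cvtColor(im,cv2.COLOR_BGR2HSV);cv2.imwrite('pics/w8.png',im)
def resting(px,n,s,h):  # cast px onto the plane parallel to deck n at height h; lane coords along/across
    M=cv2.Rodrigues(c['rvec'])[0];o=-M.T@c['tvec']
    d=px2w(c,[px],0)[0]-o
    P=lane(n,0,h);Q=R.from_euler('zy',[0,0]);
    Rl=R.from_euler('z',LANES[n][2],degrees=True)*R.from_euler('y',-21,degrees=True)
    nrm=Rl.apply([0,0,1]);p=o+d*((P-o)@nrm)/(d@nrm)
    return Rl.inv().apply(p-P)
m=((hsv[...,1]>80)&(hsv[...,2]>90)&(hsv[...,0]<30)).astype(np.uint8)
for x in cv2.findContours(m,0,2)[0]:
    if cv2.contourArea(x)>1500:
        r=cv2.minAreaRect(x);print(r); pts=cv2.boxPoints(r); L=np.array([resting(q,'W',0,.027) for q in pts]);print(L,L.mean(0))
E
```

```text
time: 27.6
eef_pos: [0.4633, -0.2554, 0.0528]
tool_rot: [0.019, 0.983, -0.003, 0.182]
force: [0.6, -0.1, -1.1]
opening: 0.0665
grasp_force: 34.3
time: 28.6
eef_pos: [0.4153, -0.2539, 0.1795]
tool_rot: [0.019, 0.983, -0.004, 0.182]
force: [0.4, 0.1, -0.1]
opening: 0.0853
grasp_force: 0.0
((279.5, 177.5), (143.0, 87.0), 90.0)
[[-0.0004 -0.03    0.    ]
 [-0.0004  0.0365  0.    ]
 [ 0.1186  0.0415  0.    ]
 [ 0.1187 -0.0344  0.    ]] [0.0591 0.0034 0.    ]
```

The carton lies flat at the stop: its centre is 59 mm up the deck and about 3 mm off the centre line, and it measures 119 mm long. The arm is clear, so I'm handing the job in.

```bash
python3 -c "
from rig import ticket
print(ticket.sign_off())"
```

```text
the job is handed in; nothing more can be done
None
```

All three lanes are loaded: both chargers in the narrow lane, the brick in the middle and the carton in the wide one, each against its stop. The job was handed in at about 29 s; sign-off gave no verdict.

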